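# Clamp a bar in the grinding fixture

### The job

A steel bar lies in the grinding fixture with its clamp open. With a fingertip or the back of a finger, swing the clamp strap over the bar as far as its stop, and then push the cam lever fully down so that the bar is clamped. Nothing needs to be gripped: push steadily without forcing anything, and leave the bar and the things around the fixture where they are.

Things in the scene. Friction and masses are not known exactly. Their poses are not given: they have to be found in the camera images.
- fixture: Dark grey cast base plate fixed to the bench, 190 (x) x 150 (y) x 16 mm high; origin at the centre of its underside, on the bench; z up. The strap's vertical pivot post stands at x = +70 mm, y = 0. The bar lies across it along y at x = 0, between two 8 mm high rails. A thin pin, 56 mm above the bench at x = -45, y = -20 mm, marks the stop on the -y side; it is only seen, and the end of the strap's own travel is the stop.
- strap (a joint): Swing of the strap about its vertical pivot, rad: 0 = at its stop (slightly springy), square over the bar, pointing along the fixture's -x; it grows to 1.6 as the strap swings open towards the fixture's +y side. It stays where it is left (stiff hinge: about 2 N moves it at 135 mm from the pivot).
- strap_pivot (a point): Point on the strap's vertical pivot axis at half the strap's thickness, 53 mm above the bench. The strap is a flat plain steel bar, 28 mm wide and 14 mm thick (46 to 60 mm above the bench), reaching 150 mm from this axis on one side and 18 mm on the other.
- strap_tip (a point): Centre of the strap's free end face, 150 mm from the pivot axis, 53 mm above the bench. The last 65 mm of the strap is bare; under it, beyond the base's rails, there is 30 mm of free height above the base.
- lever (a joint): Angle of the cam lever above its pushed-down position, rad: 0 = fully down at its stop (slightly springy), lying level along the top of the strap and pointing to the strap pivot; 1.25 = fully up. It stays where it is left (about 2 to 4 N at its end, square to the lever, moves it) and remains locked when down.
- lever_pivot (a point): Lever's level pivot, on the strap's centreline 70 mm from the strap pivot axis towards the tip, 72 mm above the bench. The lever turns in the upright plane along the strap; it is a steel bar 14 mm wide and 10 mm thick, centred on the line from here to lever_end.
- lever_end (a point): Centre of the lever's black cross roller grip (22 mm diameter, 20 mm wide, does not turn), 82 mm from lever_pivot. When the lever is up it leans towards the strap pivot; it is pushed over and down towards the strap pivot.
- pad: Black rubber pressure pad, 20 mm diameter, 6 mm high, on a stem under the strap below the lever pivot; origin at the centre of its top. With the lever up it hangs 2.5 mm or more clear of the bar; the lever going down drives it onto the bar with about 8 N.
- bar: Loose plain steel bar 30 x 120 x 20 mm high, about 0.5 kg, lying on the base plate along the fixture's y; origin at the centre of its underside, top 36 mm above the bench.
- can: Loose metal spray can, 52 mm diameter, 100 mm high, standing beside the fixture; origin at the centre of its underside.
- tube: Loose offcut of steel tube, 42 mm diameter, 60 mm high, standing beside the fixture; origin at the centre of its underside.
- wheel: Loose grinding wheel, 110 mm diameter, 12 mm thick, lying flat on the bench; origin at the centre of its underside.
- wrench: Loose steel wrench lying on the bench beside the fixture along its own x, about 180 mm long; origin at the centre of its underside.
There are look-alikes about, which are no part of the job. What is shaped like the bar but yellow is not meant.

How it is judged:
On the way, in this order (a step that is already met when the one before it is completed fails the run):
1. the strap is swung over the bar to its stop while the lever is still up (value of joint strap below 0.07 rad and value of joint lever above 0.6 rad), for 0.1 s.
2. the cam lever is pushed fully down (value of joint lever below 0.09 rad and value of joint strap below 0.1 rad), for 0.2 s.
At the end, for the whole second after the job is handed in: The strap is within 0.1 rad (6 degrees) of its stop over the bar, the lever within 0.1 rad of fully down, the pad presses the bar with more than 3 N, and the bar lies still within 10 mm of where it was (value of joint each of strap, lever below 0.1 rad and contact force between pad and bar above 3 N and distance of bar from where it was at the start of the episode below 0.01 m and linear speed of bar below 0.02 m/s); the robot touches nothing.
It fails at once if the lever is pushed down before the strap is over the bar (value of joint lever below 0.5 rad and value of joint strap above 0.2 rad).
It fails at once if the bar is moved by more than 15 mm, lifted or tipped (distance of bar from where it was at the start of the episode above 0.015 m or z of bar in the frame of fixture above 0.022 m or angle between bar's own z axis and vertical above 0.1 rad).
It fails at once if strap, lever or base is forced (over 70 N from the fingers) (contact force between the fingers and fixture above 70 N).
It fails at once if a thing beside the fixture is moved by more than 20 mm (distance of any of can, tube, wheel, wrench from where it was at the start of the episode above 0.02 m).
It also fails if it takes over 56 s, if anything falls off the work surface, if the arm or the gripper's body presses on something with over 40 N, if the wrist force passes 120 N, or if a joint passes its speed limit or range.

### The arm

A 6-joint arm with a two-finger parallel gripper is mounted at the origin on the work surface. World frame = base frame: x ahead of the robot, y to its left, z up, the work surface at z = 0. Lengths are in m, angles in rad, forces in N, time in s.
With the tool pointing down it reaches from about 0.4 to 0.825 m from the base axis. Payload 7 kg.
Tool frame: the origin (TCP) lies at the very end of the fingers, on their centre line; the grasp point (between the pads) lies 19 mm behind it (arm.hold_point_z is the distance from the TCP to the grasp point, in m); z points along the fingers, y is the direction in which the jaws open and shut (so a half turn about z gives the same grasp; the last joint's range is limited). The gripper opens to 88 mm and grips with 3 to 60 N. Pads are 19 mm wide; open, the fingers measure 130 mm over their backs; the gripper's body (78 mm by 193 mm) begins 47 mm behind the grasp point.
Start: joints at [-0.996, 0.359, 0.012, 0, -1.224, -0.288], TCP at [0.191, -0.647, 0.227] pointing down, gripper open.
Joint ranges: [-3.07, 3.07], [-1.43, 2.12], [-1.02, 1.25], [-3.03, 1.67], [-3.05, -0], [-3.03, 3.03]. Speed limits (rad/s): [2.39, 2.39, 3.01, 3.14, 3.14, 3.14].

### API

Orientations are given as a unit quaternion [x, y, z, w].
In Python, from workcell import telemetry, camera, arm, models gives the robot as it stands.
- The arm moves only by the tool step_arm, never from a script. Its arguments are lists of equal length, an entry for each row: "slide": the shift along the world's x, y, z in m, a list of three; "twist": the turn, a rotation vector about the world's x, y, z in degrees, a list of three; "fingers": the closure, from -1 (fully open) to 1 (shut). A call has 1 to 12 rows; each row shifts and turns the commanded pose from where the row before left it; what a row does not reach is not made up. A row lasts 1/8 s, in which the tool goes at most 62.5 mm and 10.7 degrees, less where a joint would pass 70% of its speed; a pose out of reach is approached as far as the arm can. A call is refused whole if a number of a shift passes 0.0625 or a number of a turn 10.7, either way. A call with a gripper value outside its range is refused whole. The fingers move at their own pace and stop on an object; the grip force is fixed at half the most. Time passes only in rows, so rows that do not move let the fingers close. It gives the time, the measured TCP pose, the force and the opening at its end, in the units of the state.
- telemetry.get_state(): the state, without advancing time (a new reading comes with each control period).
- camera(name): name is "scene" or "top"; returns a dict with "pixels" (400x640x3 uint8, red, green, blue), "fovy" (degrees; the focal length in pixels is half the picture's height over the tangent of half this angle, whatever the lens; pixels are square), "cx", "cy" (the principal point, pixels), "rvec" (rotation vector, rad) and "tvec" (3), from world to camera coordinates, as OpenCV has them. Camera axes: x right, y down, z forward; pixel columns grow to the right and rows downward; lengths in m; the calibration is good to about 2 mm. A picture is of the moment at which its call begins. There is no depth.
- arm.job_done(): hands the job in, once; it reports no verdict.
Trained networks look in a picture, given as the dict that the camera call returned (one of the last four; its "shot" number tells which), for a name from the list of things; names that differ only in an ending like _2 or _b are one class to them, and where a whole thing is asked for, a point or a joint stands for the part that bears it (a point fixed in the world has none). Each returns a list of dicts, best first, with "confidence" (0 to 1); they miss things now and then, are a little off and sometimes report something else, mostly with a low value. They report only what shows in the picture. A call takes as long as a camera call. They do not tell look-alikes from the thing itself.
- models.recognise(query, picture): "at" ([x, y, z] in m, in world coordinates, good to about 4 mm: the middle of the surface that is visible of it).
- models.outline_of(query, picture): "pixels" (400x640 bool, what is visible of it).
The state is a dict: "t": time; "joint_positions": joint angles; "dq": joint speeds; "joint_torque": joint torques, N m; "position": TCP position; "tool_rot": TCP orientation; "force": force on the tool from outside, world axes, zero at the start; "wrist_torque": the same for the moment, N m; "gripper_width": finger opening in m.
Only numpy, scipy, OpenCV 4.12 (cv2) and the standard library are available. Lean on these libraries where they do the work, as an engineer would, in place of code of your own. Each camera call takes 0.05 s, during which the arm holds its last target. There are 200 camera calls.

## Working session

There is one attempt and no reset: what is moved stays moved. The work goes in short steps, Python scripts to look and compute and a tool call to move; the robot and the scene stay as the last step left them, time stands still between calls to the robot, and variables do not carry over. Pictures are saved under pics/ and viewed, about 8 in all and at most 12, crops included, and the job is handed in when it is done.

Besides the shell and the picture viewer there is one more tool, called after "Call:" as a command line: name --argument value ..., lists and objects as JSON in quotes. step_arm: Moves the arm, as the interface text tells. Its arguments: {"type":"object","properties":{"slide":{"type":"array"},"twist":{"type":"array"},"fingers":{"type":"array"}},"required":["slide","twist","fingers"]}

```bash
mkdir -p pics
cat > h.py <<'E'
import numpy as np,cv2
from workcell import telemetry,camera,arm,models
def K(p):
    f=200/np.tan(np.radians(p["fovy"])/2);return np.array([[f,0,p["cx"]],[0,f,p["cy"]],[0,0,1.]])
def proj(p,X):
    return cv2.projectPoints(np.array(X,float).reshape(-1,1,3),np.array(p["rvec"],float),np.array(p["tvec"],float),K(p),None)[0].reshape(-1,2)
def ray(p,uv,z):
    R=cv2.Rodrigues(np.array(p["rvec"],float))[0];C=-R.T@np.array(p["tvec"],float)
    d=R.T@np.linalg.inv(K(p))@np.array([uv[0],uv[1],1.]);return C+d*(z-C[2])/d[2]
def save(p,n,crop=None,s=1):
    im=p["pixels"][...,::-1]
    if crop:x0,y0,x1,y1=crop;im=im[y0:y1,x0:x1]
    cv2.imwrite("pics/"+n,cv2.resize(im,None,fx=s,fy=s,interpolation=cv2.INTER_CUBIC))
E
python3 - <<'E'
from h import *
for c in("scene","top"):
    p=camera(c);save(p,c+"0.png",s=1.25)
    print(c,p["fovy"],p["tvec"],p["rvec"])
    for q in("fixture","strap_pivot","strap_tip","lever_pivot","lever_end","pad","bar","can","tube","wheel","wrench"):
        for r in models.recognise(q,p)[:3]:print(q,np.round(r["at"],3),round(r["confidence"],2),proj(p,r["at"]).round()[0])
E
```

```text
scene 43.3532561273 [ 0.49032225 -0.09563768  1.52148801] [ 0.61090164  2.48434169 -1.34367438]
fixture [ 0.634 -0.023  0.015] 0.69 [297. 209.]
strap_pivot [ 0.646 -0.015  0.063] 0.91 [294. 195.]
strap_tip [ 0.64  -0.01   0.063] 0.72 [297. 196.]
lever_pivot [ 0.645 -0.027  0.123] 0.81 [292. 172.]
lever_pivot [ 0.736 -0.161  0.062] 0.52 [239. 177.]
lever_end [ 0.642 -0.028  0.114] 0.86 [293. 175.]
bar [0.805 0.023 0.02 ] 0.93 [239. 236.]
bar [ 0.585 -0.046  0.036] 0.61 [311. 193.]
bar [0.38  0.004 0.021] 0.59 [387. 188.]
can [ 0.736 -0.16   0.06 ] 0.68 [239. 178.]
wheel [0.541 0.162 0.015] 0.76 [368. 239.]
wheel [ 0.641 -0.015  0.061] 0.21 [296. 196.]
wrench [ 0.484 -0.171  0.007] 0.51 [323. 172.]
top 55.03516016001855 [0.00965529 0.59496932 0.97988493] [ 2.15974836 -2.14881958  0.1581255 ]
fixture [ 0.588 -0.051  0.017] 0.95 [337. 203.]
strap_pivot [ 0.632 -0.018  0.059] 0.87 [325. 184.]
strap_tip [ 0.638 -0.022  0.059] 0.68 [327. 182.]
lever_pivot [ 0.64  -0.03   0.126] 0.57 [331. 176.]
lever_end [ 0.634 -0.035  0.127] 0.5 [333. 178.]
bar [ 0.578 -0.05   0.034] 0.86 [337. 206.]
bar [0.799 0.008 0.02 ] 0.73 [315. 127.]
bar [ 0.374 -0.008  0.025] 0.57 [321. 283.]
can [ 0.722 -0.176  0.099] 0.8 [387. 147.]
tube [ 0.598 -0.293  0.046] 0.66 [428. 198.]
wheel [0.536 0.159 0.011] 0.79 [259. 222.]
wrench [ 0.495 -0.173  0.009] 0.8 [382. 238.]
```

View pics/scene0.png

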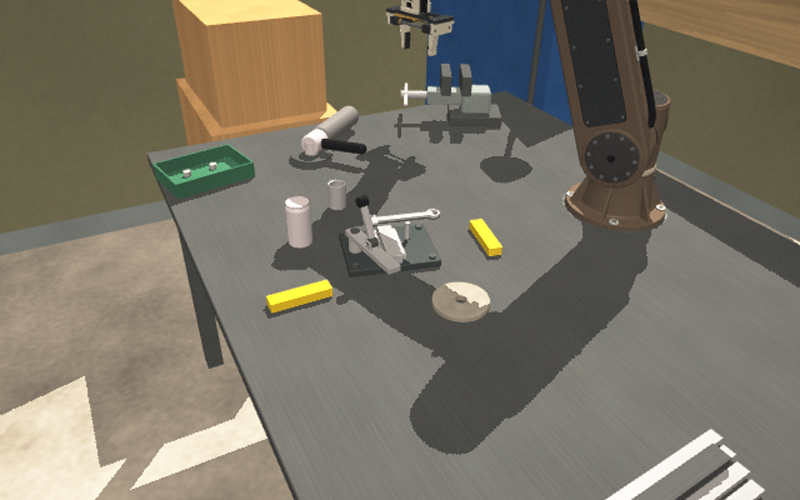

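View pics/top0.png

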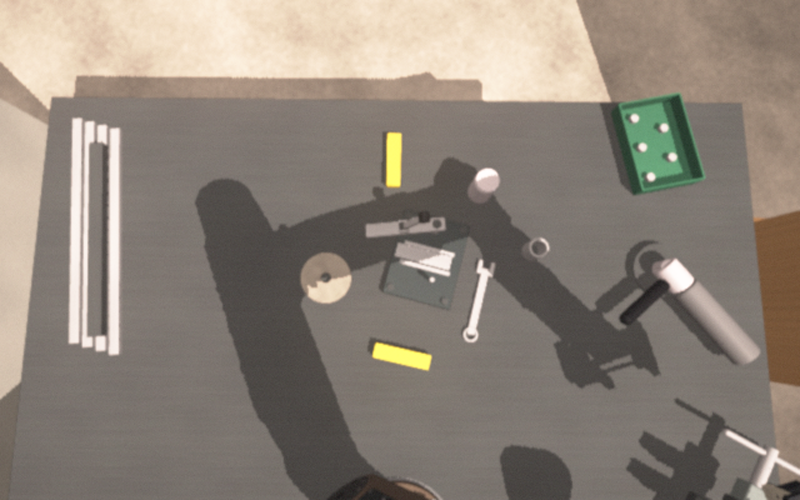

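The two pictures show the fixture at about scene (390,245) and top (430,265). The strap is open, pointing left in top from (437,224) to (366,231), and the lever's black grip is at top (424,217). Bar candidates: the steel bar in the fixture at top (425,258), and yellow look-alikes at top (394,160) and (401,356). By the description it is the steel one. I'll check this in a close crop.

Run:
```python
from h import *
a=camera("top");b=camera("scene")
def c(p,x,y,w,h):return cv2.resize(p["pixels"][y:y+h,x:x+w,::-1],(800,300) if 0 else None,fx=5,fy=5,interpolation=cv2.INTER_CUBIC)
A=c(a,280,155,150,105);cv2.imwrite("pics/t1.png",A)
B=c(b,240,140,125,95);cv2.imwrite("pics/s1.png",B)
# base plate outline rectangle
for q in("fixture","strap","lever","bar","lever_end"):
    for p in(a,b):
        for r in models.outline_of(q,p)[:2]:
            m=r["pixels"].astype(np.uint8);v,u=np.nonzero(m);print(q,p is a,round(r["confidence"],2),m.sum(),u.min(),u.max(),v.min(),v.max(),cv2.minAreaRect(np.c_[u,v].astype(np.float32)))
```

```text
fixture True 0.88 3618 292 375 167 246 ((328.3823547363281, 202.47059631347656), (81.49195861816406, 71.54800415039062), 14.03624439239502)
fixture False 0.78 2524 271 352 156 221 ((309.41387939453125, 186.1355743408203), (65.38906860351562, 77.39440155029297), 80.78897094726562)
strap True 0.79 771 292 355 169 190 ((323.5350341796875, 180.18382263183594), (16.55942153930664, 63.01000213623047), 79.2156982421875)
strap False 0.74 872 278 320 157 219 ((294.58465576171875, 190.8296356201172), (67.541748046875, 26.5628604888916), 64.29004669189453)
lever True 0.46 176 320 344 168 182 ((331.6705017089844, 174.81375122070312), (9.74223804473877, 25.800870895385742), 74.47589111328125)
lever False 0.52 309 284 302 156 196 ((292.7486572265625, 176.4003143310547), (41.891056060791016, 10.639883995056152), 77.125)
bar True 0.61 520 299 344 274 294 ((321.3127746582031, 284.1793212890625), (45.35065841674805, 11.830608367919922), 13.324532508850098)
bar True 0.59 543 316 361 194 215 ((338.4742431640625, 204.49281311035156), (44.643001556396484, 12.579262733459473), 15.52410888671875)
bar False 0.91 366 302 322 180 210 ((312.1034240722656, 195.2585906982422), (33.239463806152344, 13.370063781738281), 68.19859313964844)
bar False 0.87 410 375 400 176 204 ((387.0945739746094, 189.43240356445312), (34.7580451965332, 13.13598346710205), 54.46232223510742)
lever_end True 0.66 185 319 343 169 182 ((330.9999694824219, 175.50001525878906), (9.425490379333496, 26.18854522705078), 72.6459732055664)
lever_end True 0.65 1289 241 281 201 242 ((260.300048828125, 221.40003967285156), (40.24921798706055, 40.696434020996094), 26.56505012512207)
lever_end False 0.77 302 285 301 156 196 ((292.86163330078125, 176.34754943847656), (41.41191864013672, 9.841629028320312), 78.02386474609375)
```

View pics/t1.png

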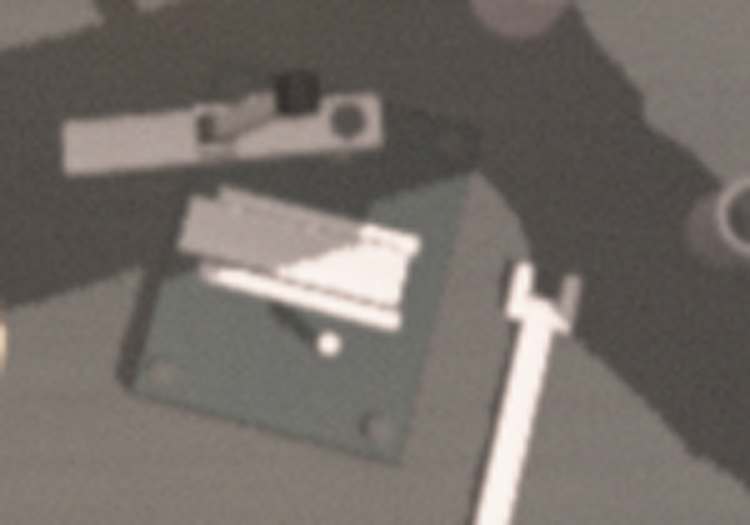

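View pics/s1.png

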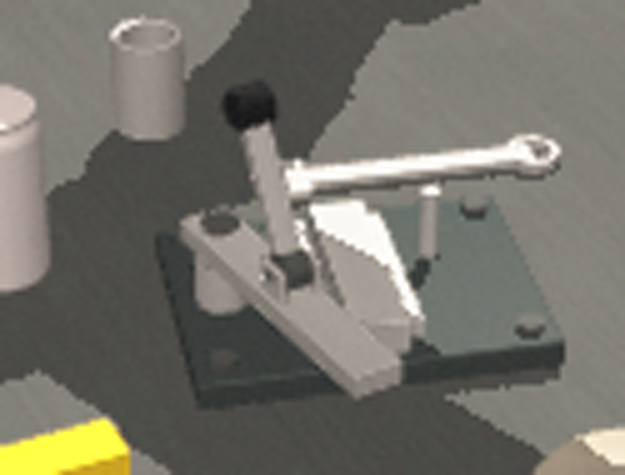

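The crops confirm the choice: the steel bar lies between the rails at top crop (300,260), and it is not yellow. The pin is at (328,344), the pivot cap at (348,120), the strap end at (64,148) and the grip at (296,93).

```bash
cat >> h.py <<'E'
def tp(p,u,v,z): return ray(p,(280+u/5-0.4,155+v/5-0.4),z)
E
python3 - <<'E'
from h import *
a=camera("top");b=camera("scene")
P=tp(a,348,120,.061);T=tp(a,64,148,.060);pin=tp(a,328,344,.056)
c1=tp(a,132,390,.016);c2=tp(a,400,462,.016);c3=tp(a,475,170,.016)
print("P",P,"T",T,np.linalg.norm(T-P),"pin",pin)
print("corners",c1,c2,c3,np.linalg.norm(c1-c2),np.linalg.norm(c3-c2))
# fit fixture yaw & origin from pivot,pin, corners
from scipy.optimize import least_squares
M=np.array([[.07,0],[-.045,-.02],[-.095,.075],[-.095,-.075]]);W=np.array([P,pin,c1,c2])[:,:2]
def f(x):
    c,s=np.cos(x[2]),np.sin(x[2]);return ((M@np.array([[c,s],[-s,c]])+x[:2])-W).ravel()
r=least_squares(f,[.59,-.05,-.25]);print(r.x,np.degrees(r.x[2]),r.fun.round(4))
yaw=r.x[2];c,s=np.cos(yaw),np.sin(yaw);R=np.array([[c,-s],[s,c]])
Pv=R@[.07,0]+r.x[:2];d=R.T@((T-P)[:2]);q=np.arctan2(d[1],-d[0]);print("pivot",Pv,"q",q)
for q in(q,0):
    u=R@np.array([-np.cos(q),np.sin(q)]);print("strap dir",u,"tip",Pv+.15*u,"levpiv",Pv+.07*u)
    if q: 
      for th in(.9,1.1,1.25):
        e=np.r_[Pv+(.07-.082*np.cos(th))*u,.072+.082*np.sin(th)];print(th,e,proj(a,e),proj(b,e))
print("seen grip top",280+296/5,155+93/5,"scene",240+250/5,140+104/5)
for n,(p,u,v,x0,y0,z) in dict(P=(b,220,222,240,140,.061),pin=(b,429,190,240,140,.056),tip=(b,378,375,240,140,.060)).items(): print(n,ray(p,(x0+u/5-.4,y0+v/5-.4),z))
E
```

```text
P [ 0.6464446  -0.08097486  0.061     ] T [0.63077991 0.06807777 0.06      ] 0.14987684509868235 pin [ 0.52895227 -0.07009825  0.056     ]
corners [0.50660645 0.03198261 0.016     ] [ 0.4688032 -0.1119758  0.016    ] [ 0.62771995 -0.15502393  0.016     ] 0.14883921297881958 0.16464409234472205
[ 0.57887636 -0.06335264 -0.25546779] -14.637226213661487 [ 0.0002 -0.0001  0.0013 -0.0012 -0.0007  0.0012 -0.0008  0.0001]
pivot [ 0.64660452 -0.08104151] q 1.2106179334076212
strap dir [-0.10451936  0.99452285] tip [0.63092662 0.06813692] levpiv [ 0.63928817 -0.01142491]
0.9 [ 0.64461573 -0.06211774  0.13623281] [[344.60556203 173.43411129]] [[286.09949225 160.94229868]]
1.1 [ 0.64317575 -0.04841607  0.145079  ] [[339.25586094 173.24082488]] [[288.8867273  160.07810566]]
1.25 [ 0.64199066 -0.03713972  0.14981674] [[334.70528551 173.29498706]] [[291.2509019  160.28370138]]
strap dir [-0.96754519  0.25269804] tip [ 0.50147274 -0.0431368 ] levpiv [ 0.57887636 -0.06335264]
seen grip top 339.2 173.6 scene 290.0 160.8
P [ 0.64595905 -0.07919937  0.061     ]
pin [ 0.53142098 -0.06739177  0.056     ]
tip [0.63485032 0.0764597  0.06      ]
```

Run:
```python
from h import *
from scipy.spatial.transform import Rotation as R
s=telemetry.get_state();print(s);print(R.from_quat(s["tool_rot"]).as_matrix().round(3))
```

```text
{'t': 1.9, 'joint_positions': array([-9.95899098e-01,  3.58584844e-01,  1.18841769e-02, -3.34296603e-06,
       -1.22409752e+00, -2.88108648e-01]), 'dq': array([ 0.00013501, -0.00023541,  0.00058822,  0.00114018,  0.00022859,
       -0.00086308]), 'joint_torque': array([-1.05028652e-03, -5.82371306e+01,  2.93295211e+01,  7.00276271e+00,
        1.24525352e-02, -6.57559963e-05]), 'position': array([ 0.19091765, -0.64740607,  0.22656355]), 'tool_rot': array([-1.42902823e-01,  9.89736724e-01,  1.50468913e-06,  1.03784327e-06]), 'force': array([-0.89892825,  0.07286583,  0.62210125]), 'wrist_torque': array([-0.00779204, -0.01943384,  0.03799983]), 'gripper_width': 0.08764308175316982}
[[-0.959 -0.283  0.   ]
 [-0.283  0.959  0.   ]
 [-0.     0.    -1.   ]]
```

Call:
step_arm --slide '[[0,0,0.04],[0.03,0.043,0.03],[0.03,0.043,0],[0.03,0.043,0],[0.03,0.043,0],[0.03,0.043,0],[0.03,0.043,0],[0.03,0.043,0],[0.03,0.043,0],[0.03,0.043,0],[0.03,0.043,0],[0.03,0.043,0]]' --twist '[[0,0,0],[0,0,5],[0,0,5],[0,0,5],[0,0,5],[0,0,5],[0,0,5],[0,0,5],[0,0,5],[0,0,5],[0,0,5],[0,0,5]]' --fingers '[1,1,1,1,1,1,1,1,1,1,1,1]'

```text
t: 3.4
position: [0.5217, -0.1728, 0.2969]
tool_rot: [-0.585, 0.811, -0.0, 0.0]
force: [0.2, -0.1, -0.1]
gripper_width: 0.0005
```

Call:
step_arm --slide '[[0.032,0.045,0],[0.032,0.045,0],[0.032,0.045,0],[0.032,0.045,0],[0.033,0.045,0],[0,0,-0.04],[0,0,-0.04],[0,0,-0.04],[0,0,-0.03],[0,0,0]]' --twist '[[0,0,5],[0,0,5],[0,0,5],[0,0,5],[0,0,5],[0,0,0],[0,0,0],[0,0,0],[0,0,0],[0,0,0]]' --fingers '[1,1,1,1,1,1,1,1,1,1]'

```text
t: 4.65
position: [0.6803, 0.0502, 0.1439]
tool_rot: [0.746, -0.666, -0.001, 0.002]
force: [0.3, -0.4, 1.0]
gripper_width: 0.0004
```

Run:
```python
from h import *
a=camera("top");b=camera("scene")
A=a["pixels"][140:260,260:420,::-1];B=b["pixels"][130:250,220:380,::-1]
cv2.imwrite("pics/m1.png",cv2.resize(np.vstack([A,B]),None,fx=2.5,fy=2.5,interpolation=cv2.INTER_CUBIC))
s=telemetry.get_state();print(s["joint_positions"],s["position"]);print(proj(a,s["position"]),proj(b,s["position"]))
```

```text
[ 3.58372291e-01  4.26743577e-01 -6.98725332e-02  6.87760302e-04
 -1.07339910e+00 -2.46064953e-01] [0.68257921 0.05060123 0.14763905]
[[298.26925263 156.75143497]] [[291.1867653  182.07294412]]
```

View pics/m1.png

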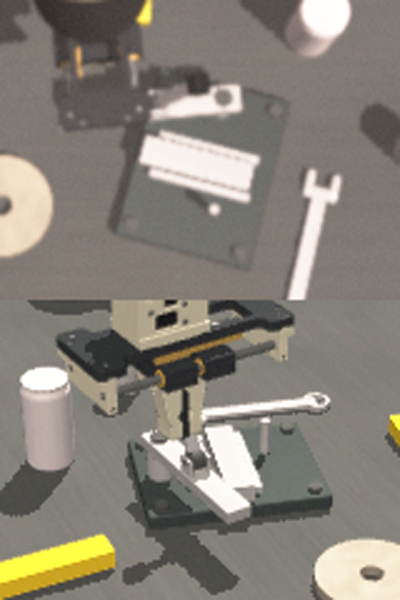

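The tool stands about 35 mm behind the strap's bare end (top half (105,100), scene half (180,420)), and the lever and can are clear. I'll go down to about 42 mm.

Call:
step_arm --slide '[[0,0,-0.035],[0,0,-0.035],[0,0,-0.02],[0,0,-0.015],[0,0,0],[-0.006,0,0],[-0.006,0,0],[0,0,0]]' --twist '[[0,0,0],[0,0,0],[0,0,0],[0,0,0],[0,0,0],[0,0,0],[0,0,0],[0,0,0]]' --fingers '[1,1,1,1,1,1,1,1]'

```text
t: 5.75
position: [0.6697, 0.0507, 0.0425]
tool_rot: [0.746, -0.666, 0.0, -0.0]
force: [-0.4, 0.7, 1.3]
gripper_width: 0.0005
```

Run:
```python
from h import *
s=telemetry.get_state();print(s["force"],s["position"])
# arc waypoints for TCP at r=.128, lateral off L, yaw per q
P=np.array([.6465,-.0805]);yaw=-.2555
def at(q,L,r=.128):
    a=np.pi+yaw-q; u=np.array([np.cos(a),np.sin(a)]);n=np.array([u[1],-u[0]]);return P+r*u+L*n
L=.034;last=at(1.21,L);print("start",last)
for q in np.arange(1.11,-.05,-.1):
    w=at(q,L);print(round(q,2),w.round(4),(w-last).round(4));last=w
```

```text
[-0.44267198  0.65035677  1.28619152] [0.66968345 0.05071313 0.0424751 ]
start [0.66685865 0.05036453]
1.11 [0.6537 0.0517] [-0.0132  0.0014]
1.01 [0.6405 0.0518] [-0.0132  0.0001]
0.91 [0.6273 0.0505] [-0.0132 -0.0013]
0.81 [0.6143 0.048 ] [-0.013  -0.0026]
0.71 [0.6016 0.0441] [-0.0127 -0.0039]
0.61 [0.5894 0.039 ] [-0.0122 -0.0051]
0.51 [0.5778 0.0327] [-0.0116 -0.0063]
0.41 [0.5668 0.0253] [-0.011  -0.0074]
0.31 [0.5566 0.0168] [-0.0102 -0.0085]
0.21 [0.5474 0.0073] [-0.0093 -0.0095]
0.11 [ 0.5391 -0.003 ] [-0.0083 -0.0103]
0.01 [ 0.5319 -0.0141] [-0.0072 -0.0111]
```

Call:
step_arm --slide '[[-0.0065,0.0005,0],[-0.0065,0.0005,0],[-0.0066,0,0],[-0.0066,0,0],[-0.0132,-0.0013,0],[-0.013,-0.0026,0],[-0.0127,-0.0039,0]]' --twist '[[0,0,2.9],[0,0,2.9],[0,0,2.9],[0,0,2.9],[0,0,5.7],[0,0,5.7],[0,0,5.7]]' --fingers '[1,1,1,1,1,1,1]'

```text
t: 6.62
position: [0.6055, 0.0446, 0.0423]
tool_rot: [0.888, -0.459, 0.001, -0.001]
force: [0.2, 2.8, 0.7]
gripper_width: 0.0005
```

Run:
```python
from h import *
a=camera("top");b=camera("scene")
A=a["pixels"][140:260,260:420,::-1];B=b["pixels"][130:250,220:380,::-1]
cv2.imwrite("pics/m2.png",cv2.resize(np.vstack([A,B]),None,fx=2.5,fy=2.5,interpolation=cv2.INTER_CUBIC))
s=telemetry.get_state();print(s["force"],s["position"])
```

```text
[-0.58688609 -0.21933445  0.25722476] [0.60437461 0.04386804 0.04224469]
```

View pics/m2.png

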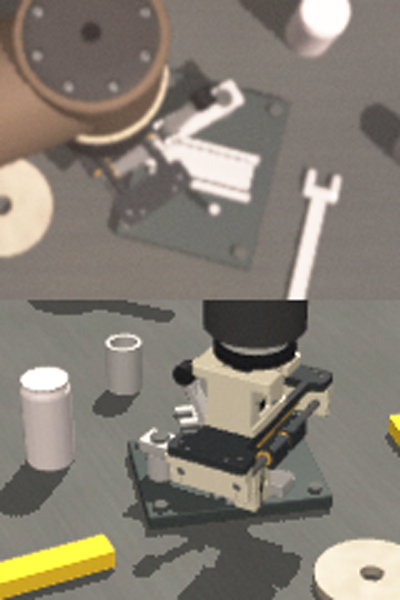

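The strap follows the finger: it has swung about halfway (top half (210,105)), the lever is still up, and the body is clear of it. I'll continue along the arc.

Call:
step_arm --slide '[[-0.0122,-0.0051,0],[-0.0116,-0.0063,0],[-0.011,-0.0074,0],[-0.0102,-0.0085,0],[-0.0093,-0.0095,0],[-0.0042,-0.0051,0],[-0.0041,-0.0052,0],[0,0,0]]' --twist '[[0,0,5.7],[0,0,5.7],[0,0,5.7],[0,0,5.7],[0,0,5.7],[0,0,2.9],[0,0,2.9],[0,0,0]]' --fingers '[1,1,1,1,1,1,1,1]'

```text
t: 7.72
position: [0.5427, -0.0034, 0.0419]
tool_rot: [0.984, -0.18, 0.0, -0.0]
force: [-0.2, 0.3, -0.2]
gripper_width: 0.0006
```

Call:
step_arm --slide '[[-0.0024,-0.0032,0],[-0.0024,-0.0032,0],[-0.0022,-0.0034,0],[-0.0012,-0.002,0],[-0.0006,-0.002,0],[0,0,0]]' --twist '[[0,0,1.8],[0,0,1.8],[0,0,1.8],[0,0,1],[0,0,0],[0,0,0]]' --fingers '[1,1,1,1,1,1]'

```text
t: 8.48
position: [0.5331, -0.0174, 0.0415]
tool_rot: [0.992, -0.124, -0.0, 0.0]
force: [0.6, 0.2, 0.8]
gripper_width: 0.0004
```

Call:
step_arm --slide '[[-0.0006,-0.002,0],[-0.0006,-0.002,0],[-0.0003,-0.001,0]]' --twist '[[0,0,0],[0,0,0],[0,0,0]]' --fingers '[1,1,1]'

```text
t: 8.85
position: [0.5327, -0.0192, 0.0416]
tool_rot: [0.992, -0.124, 0.001, -0.002]
force: [-2.2, 23.9, 1.5]
gripper_width: 0.0009
```

Run:
```python
from h import *
a=camera("top");b=camera("scene")
A=a["pixels"][140:260,260:420,::-1];B=b["pixels"][130:250,220:380,::-1]
cv2.imwrite("pics/m3.png",cv2.resize(np.vstack([A,B]),None,fx=2.5,fy=2.5,interpolation=cv2.INTER_CUBIC))
s=telemetry.get_state();print(s["force"],s["position"])
```

```text
[-2.0381259  20.42571331  0.21347678] [ 0.53262823 -0.01918336  0.04154338]
```

View pics/m3.png

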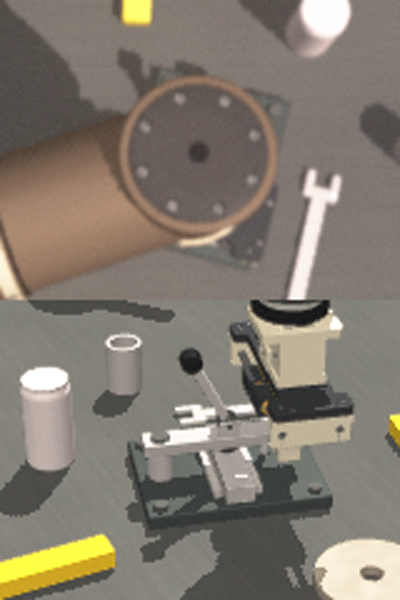

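The strap lies over the bar at its stop with about 20 N on the finger, and the lever is still up (grip at scene half (190,360)). I'll back off and rise.

Call:
step_arm --slide '[[0,0,0],[0.005,0.02,0],[0.005,0.02,0],[0,0,0.05],[0,0,0.05],[0,0.03,0.05],[0,0.05,0],[0,0.05,0],[0,0,0]]' --twist '[[0,0,0],[0,0,0],[0,0,0],[0,0,0],[0,0,0],[0,0,0],[0,0,0],[0,0,0],[0,0,0]]' --fingers '[1,1,1,1,1,1,1,1,1]'

```text
t: 10.07
position: [0.5418, 0.1512, 0.1914]
tool_rot: [0.993, -0.122, -0.0, 0.0]
force: [-0.7, -1.2, 0.2]
gripper_width: 0.0004
```

Run:
```python
from h import *
a=camera("top");b=camera("scene")
A=a["pixels"][150:250,290:390,::-1];B=b["pixels"][140:240,260:360,::-1]
cv2.imwrite("pics/m4.png",cv2.resize(np.hstack([A,B]),None,fx=4,fy=4,interpolation=cv2.INTER_CUBIC))
s=telemetry.get_state();print(s["force"],s["position"])
P=np.array([.6465,-.0805]);w=np.array([.9675,-.2527])
for q in(0,.1):
    c=np.cos(-q);sn=np.sin(-q);ww=np.array([c*w[0]-sn*w[1],sn*w[0]+c*w[1]]);tip=np.r_[P-.15*ww,.06]
    print("q",q,"tip in crops",(proj(a,tip)-[290,150])*4,(proj(b,tip)-[260,140])*4+[400,0])
Pl=P-.07*w
for th in(1.0,1.1,1.2):
    e=np.r_[Pl+.082*np.cos(th)*w,.072+.082*np.sin(th)];print(th,e.round(4),(proj(a,e)-[290,150])*4,(proj(b,e)-[260,140])*4+[400,0])
```

```text
[-0.28361411 -0.10043623 -0.05887785] [0.54150549 0.14865842 0.1911514 ]
q 0 tip in crops [[179.01685561 335.6879661 ]] [[720.08149881 152.1563091 ]]
q 0.1 tip in crops [[156.8283532 328.5644587]] [[724.84195419 163.92283989]]
1.0 [ 0.6216 -0.074   0.141 ] [[239.08707058 129.64730664]] [[530.25778968  60.6973514 ]]
1.1 [ 0.6148 -0.0722  0.1451] [[236.89389525 139.7003584 ]] [[541.47653217  53.79117344]]
1.2 [ 0.6075 -0.0703  0.1484] [[234.40185416 150.65997184]] [[553.31400475  47.86790115]]
```

View pics/m4.png

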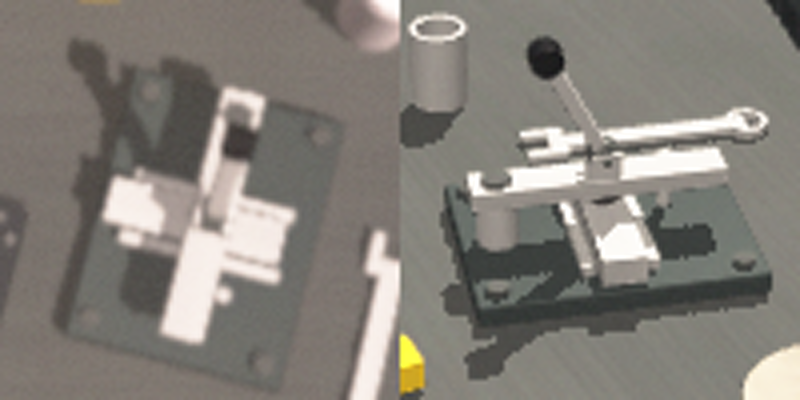

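The strap is square over the bar: its end is at top crop (185,340), and the model for 0 rad gives (179,336). The grip at top crop (237,141) and scene crop (546,57) puts the lever at about 1.1 rad. I'll go above the grip and then touch down.

Call:
step_arm --slide '[[0.014,-0.044,0],[0.014,-0.044,0],[0.014,-0.044,0],[0.014,-0.044,0],[0.015,-0.044,0],[0,0,0],[0,0,-0.015],[0,0,-0.01],[0,0,-0.006],[0,0,0]]' --twist '[[0,0,0],[0,0,0],[0,0,0],[0,0,0],[0,0,0],[0,0,0],[0,0,0],[0,0,0],[0,0,0],[0,0,0]]' --fingers '[1,1,1,1,1,1,1,1,1,1]'

```text
t: 11.42
position: [0.6125, -0.0715, 0.1599]
tool_rot: [0.992, -0.123, -0.001, 0.0]
force: [1.2, 0.4, 0.4]
gripper_width: 0.0007
```

Run:
```python
from h import *
b=camera("scene");save(b,"m5.png",(230,90,350,230),4)
s=telemetry.get_state();print(s["force"],s["position"])
P=np.array([.6465,-.0805]);w=np.array([.9675,-.2527]);Pl=P-.07*w
f=lambda th:np.r_[Pl+.082*np.cos(th)*w,.083+.082*np.sin(th)]
l=f(1.1)
for th in np.arange(1.0,-.11,-.1):print(round(th,1),f(th).round(4),(f(th)-l).round(4));l=f(th)
```

```text
[0.51187578 0.63946869 0.27598101] [ 0.61288316 -0.07160118  0.16046932]
1.0 [ 0.6216 -0.074   0.152 ] [ 0.0069 -0.0018 -0.0041]
0.9 [ 0.6281 -0.0757  0.1472] [ 0.0065 -0.0017 -0.0048]
0.8 [ 0.634  -0.0772  0.1418] [ 0.006  -0.0016 -0.0054]
0.7 [ 0.6395 -0.0787  0.1358] [ 0.0054 -0.0014 -0.006 ]
0.6 [ 0.6443 -0.0799  0.1293] [ 0.0048 -0.0013 -0.0065]
0.5 [ 0.6484 -0.081   0.1223] [ 0.0041 -0.0011 -0.007 ]
0.4 [ 0.6518 -0.0819  0.1149] [ 0.0034 -0.0009 -0.0074]
0.3 [ 0.6546 -0.0826  0.1072] [ 0.0027 -0.0007 -0.0077]
0.2 [ 0.6565 -0.0831  0.0993] [ 0.002  -0.0005 -0.0079]
0.1 [ 0.6577 -0.0834  0.0912] [ 0.0012 -0.0003 -0.0081]
0.0 [ 0.6581 -0.0835  0.083 ] [ 0.0004 -0.0001 -0.0082]
-0.1 [ 0.6577 -0.0834  0.0748] [-0.0004  0.0001 -0.0082]
```

View pics/m5.png

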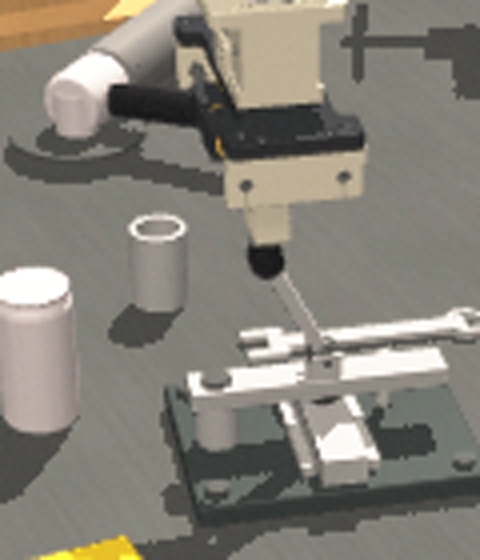

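The fingertip sits just over the roller at crop (267,245), a few mm to the strap-tip side, which is the right side to push from. I'll touch down and begin the arc.

Call:
step_arm --slide '[[0,0,-0.003],[0,0,-0.002],[0.0035,-0.0009,-0.0025],[0.0035,-0.0009,-0.0025],[0.0033,-0.0009,-0.0025],[0.0032,-0.0008,-0.0025],[0,0,0]]' --twist '[[0,0,0],[0,0,0],[0,0,0],[0,0,0],[0,0,0],[0,0,0],[0,0,0]]' --fingers '[1,1,1,1,1,1,1]'

```text
t: 12.35
position: [0.6291, -0.076, 0.1471]
tool_rot: [0.992, -0.123, 0.003, -0.0]
force: [3.3, -1.7, 5.2]
gripper_width: 0.0003
```

Call:
step_arm --slide '[[0.003,-0.0008,-0.0028],[0.003,-0.0008,-0.0028],[0.0027,-0.0007,-0.003],[0.0027,-0.0007,-0.003],[0.0024,-0.0006,-0.0033],[0.0024,-0.0006,-0.0033],[0.002,-0.0005,-0.0035],[0.002,-0.0005,-0.0035],[0.0017,-0.0004,-0.0037],[0.0017,-0.0004,-0.0037],[0,0,0]]' --twist '[[0,0,0],[0,0,0],[0,0,0],[0,0,0],[0,0,0],[0,0,0],[0,0,0],[0,0,0],[0,0,0],[0,0,0],[0,0,0]]' --fingers '[1,1,1,1,1,1,1,1,1,1,1]'

```text
t: 13.72
position: [0.6492, -0.0816, 0.112]
tool_rot: [0.992, -0.123, -0.001, 0.0]
force: [1.0, 0.1, -0.4]
gripper_width: 0.0001
```

Call:
step_arm --slide '[[0.0015,-0.0004,-0.0038],[0.0015,-0.0004,-0.0038],[0.0014,-0.0003,-0.0039],[0.0012,-0.0003,-0.0039]]' --twist '[[0,0,0],[0,0,0],[0,0,0],[0,0,0]]' --fingers '[1,1,1,1]'

```text
t: 14.22
position: [0.6551, -0.0831, 0.097]
tool_rot: [0.992, -0.123, -0.001, 0.0]
force: [-0.4, -0.2, 1.7]
gripper_width: 0.0005
```

Call:
step_arm --slide '[[0.0008,0,-0.004],[0.0005,0,-0.004],[0.0003,0,-0.003],[0,0,-0.002]]' --twist '[[0,0,0],[0,0,0],[0,0,0],[0,0,0]]' --fingers '[1,1,1,1]'

```text
t: 14.72
position: [0.6577, -0.083, 0.0846]
tool_rot: [0.992, -0.123, 0.0, -0.0]
force: [0.6, -1.5, 2.5]
gripper_width: 0.0005
```

Run:
```python
from h import *
b=camera("scene");save(b,"m6.png",(230,110,350,230),4)
s=telemetry.get_state();print(s["force"],s["position"])
```

```text
[ 0.46251161 -0.54521042  1.62264576] [ 0.6576315  -0.08294242  0.08443523]
```

View pics/m6.png

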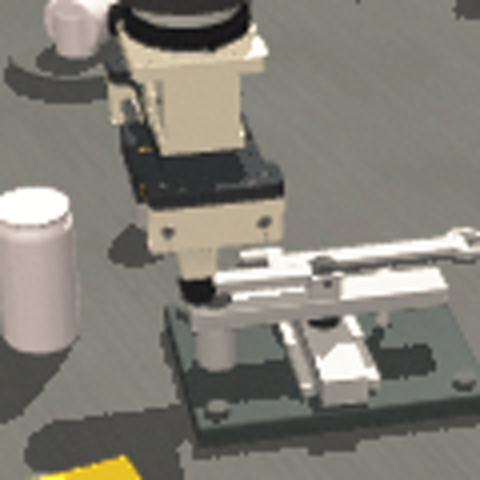

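The lever is almost level, with the fingertip on the roller at crop (198,285). I'll press in small steps until the stop shows in the force.

Call:
step_arm --slide '[[0,0,-0.0015],[0,0,-0.0015],[0,0,-0.001]]' --twist '[[0,0,0],[0,0,0],[0,0,0]]' --fingers '[1,1,1]'

```text
t: 15.15
position: [0.6579, -0.083, 0.0825]
tool_rot: [0.992, -0.123, 0.001, 0.0]
force: [-4.1, 0.6, 18.0]
gripper_width: 0.0003
```

Call:
step_arm --slide '[[0,0,-0.0005],[0,0,0],[0,0,0]]' --twist '[[0,0,0],[0,0,0],[0,0,0]]' --fingers '[1,1,1]'

```text
t: 15.52
position: [0.6579, -0.083, 0.0825]
tool_rot: [0.992, -0.123, 0.001, 0.0]
force: [-3.9, 1.2, 16.0]
gripper_width: 0.0006
```

Call:
step_arm --slide '[[0,0,0.01],[0,0,0.04],[0,0,0.05],[0,0.05,0.03],[0,0.05,0],[-0.02,0.05,0],[-0.02,0.05,0],[0,0,0]]' --twist '[[0,0,0],[0,0,0],[0,0,0],[0,0,0],[0,0,0],[0,0,0],[0,0,0],[0,0,0]]' --fingers '[1,1,1,1,1,1,1,1]'

```text
t: 16.52
position: [0.6156, 0.1203, 0.2099]
tool_rot: [0.993, -0.121, -0.0, -0.0]
force: [1.1, -1.0, -1.1]
gripper_width: 0.0004
```

Run:
```python
from h import *
a=camera("top");b=camera("scene")
A=a["pixels"][150:250,290:390,::-1];B=b["pixels"][140:240,260:360,::-1]
cv2.imwrite("pics/m7.png",cv2.resize(np.hstack([A,B]),None,fx=4,fy=4,interpolation=cv2.INTER_CUBIC))
s=telemetry.get_state();print(s["force"],s["position"])
P=np.array([.6465,-.0805]);w=np.array([.9675,-.2527]);Pl=P-.07*w
for th in(0,.1,.2):
    e=np.r_[Pl+.082*np.cos(th)*w,.072+.082*np.sin(th)];print(th,(proj(a,e)-[290,150])*4,(proj(b,e)-[260,140])*4+[400,0])
for q in("bar","can","tube","wrench","wheel"):
    for r in models.recognise(q,a)[:3]:print(q,np.round(r["at"],3),round(r["confidence"],2))
```

```text
[ 0.10075227 -0.29291312  0.48459352] [0.61669076 0.11773937 0.20994763]
0 [[242.29435052  93.60065017]] [[473.54561126 162.46055479]]
0.1 [[243.47380117  91.63034516]] [[473.75638233 151.30198254]]
0.2 [[244.34889159  90.86014971]] [[475.25814987 140.0456609 ]]
bar [0.797 0.008 0.026] 0.89
bar [ 0.58  -0.038  0.034] 0.69
bar [ 0.375 -0.005  0.023] 0.69
can [ 0.723 -0.176  0.102] 0.68
tube [ 0.601 -0.292  0.044] 0.8
wrench [ 0.492 -0.175  0.01 ] 0.92
wheel [0.536 0.159 0.01 ] 0.77
wheel [ 0.582 -0.061  0.063] 0.22
```

View pics/m7.png

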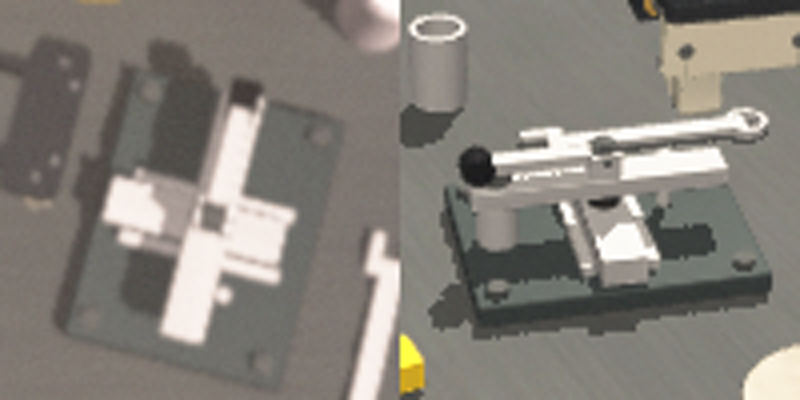

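The grip is at scene crop (477,165), and the model for lever 0 gives (474,162), so the lever is fully down. The strap's end has not moved, the bar shows at the same pixels as before, and the gripper is clear.

```bash
python3 -c "
from workcell import arm;print(arm.job_done())"
```

```text
the job is handed in; nothing more can be done
None
```

I swung the strap over the bar to its stop with the back of the closed fingers, then pushed the cam lever down onto its stop with the fingertip. The job was handed in at about 17 s of the 56 s allowed, and no verdict was reported.

- **Strap:** the force rose to about 20–24 N at the stop. The last picture shows its end within about 2 px of where the 0 rad model puts it.
- **Lever:** the force settled at about 16–18 N at the stop. The grip is within about 1 px of the fully-down position, and it stayed down after the finger left.
- **Bar and surroundings:** the bar shows at the same pixels as before the lever was pushed. The network's centre for it shifted 12 mm in y, which I put down to the strap now covering its middle. The can, tube, wheel and wrench were found within about 4 mm of their first positions.
- **Not checked:** the pad force on the bar can't be measured from here, so I inferred it from the lever being fully down.

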